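# Empty the lidded hardware pot and check it by weight

## Robot

A 6-joint arm with a two-finger parallel gripper is mounted at the origin on a cart in front of the work surface, level with it; the furniture and walls round the work are solid. World frame = base frame: x ahead of the robot, y to its left, z up, the work surface at z = 0. Lengths are in mm, angles in degrees, forces in N, time in s.
With the tool pointing down it reaches from about 325 to 875 mm from the base axis. Payload 4.4 kg.
Tool frame: the origin (TCP) lies on the centre line of the jaws, within the pads' length; the fingertips stand 14 mm ahead of it and the grasp point (between the pads) lies 5 mm behind it (env.tcp_to_tips is the z of the fingertips in the tool frame, in mm); z points along the fingers, y is the line along which they close (so a half turn about z gives the same grasp; the last joint's range is limited). The gripper opens to 85 mm and grips with 20 to 120 N. Pads are 22 mm wide; open, the fingers measure 114 mm over their backs; the gripper's body (76 mm by 85 mm) begins 54 mm behind the grasp point. The pads swing forward as they close: fully open they stand 13 mm farther back than shut.
Start: joints at [-82.878, 11.837, 88.321, -0, 79.842, -8.623], TCP at [156.016, -553.431, 245.282] pointing down, gripper open.
Joint ranges: [-156.59, 156.59], [-49.26, 127.26], [12.9, 141.05], [-63.56, 243.56], [4.71, 150.69], [-161.64, 161.64]. Speed limits (degrees/s): [159.86, 159.86, 180, 180, 180, 180].

## Interface

Orientations are given as a 3x3 rotation matrix whose columns are the frame's x, y, z axes.
In Python, from station import env gives the robot as it stands. The module is installed in compiled form; this text tells all that it offers.
- The arm moves only by the tool drive_tool, never from a script. Its argument "series" is a list that holds one entry, the list of rows, each a list of 6 numbers: the shift along the world's x, y, z in cm, then the turn, a rotation vector about the world's x, y, z in rad. In form: [[[tx, ty, tz, rx, ry, rz], ...]]. A call has 1 to 12 rows; each row shifts and turns the commanded pose from where the row before left it; what a row does not reach is not made up. A row lasts 1/10 s, in which the tool goes at most 50 mm and 8.59 degrees, less where a joint would pass 70% of its speed; a pose out of reach is approached as far as the arm can. A call is refused whole if a number of a shift passes 5 or a number of a turn 0.15, either way. A call with a gripper value outside its range is refused whole. "jaw" is the finger opening in cm, from 0 to 8.54, set as the call begins (left out, the last holds). The fingers move at their own pace and stop on an object; "newtons" is the grip in N (left out, the last holds). Time passes only in rows, so rows that do not move let the fingers close. It gives the time, the measured TCP pose, the force, the opening and the grip force at its end, in the units of the state.
- env.state(): the state, without advancing time (a new reading comes with each control period).
- env.camera(name): name is "scene" or "top" or "wrist"; returns (picture, depth): 400x640x3 uint8, red, green, blue; 400x640 float32, mm along the optical axis (not along the pixel's ray), 0 where there is no reading.
- env.camera_params(name): a dict with "fovy" (degrees; the focal length in pixels is half the picture's height over the tangent of half this angle, whatever the lens; pixels are square), "cx", "cy" (the principal point, pixels), "T" (4x4, takes a point from camera to world coordinates); the wrist camera has in their place "hand_eye" (4x4, takes a point from camera to tool coordinates, whose origin is the TCP and whose axes are the flange's). Camera axes: x right, y down, z forward; pixel columns grow to the right and rows downward; lengths in mm; the calibration is good to about 2 mm. The wrist camera is an equidistant fisheye: a pixel r from the principal point sees the ray r / f radians off the axis. A picture is of the moment at which its call begins: read the wrist's pose just before it. camera_params takes no time and is no camera call.
- env.hand_in(): hands the job in; it is judged then, once.
The state is a dict: "clock": time; "joints": joint angles; "qvel": joint speeds; "effort": joint torques, N m; "tool_pos": TCP position; "tool_rot": TCP orientation; "ft_force": force on the tool from outside, world axes, zero at the start; "torque": the same for the moment, N m; "opening": opening from 0.0 (shut) to 1.0 (fully open); "gripper_force": force on a finger pad.
Only numpy, scipy, OpenCV 4.12 (cv2) and the standard library are available. Lean on these libraries where they do the work, as an engineer would, in place of code of your own. Each camera call takes 0.05 s, during which the arm holds its last target. There are 200 camera calls.

## Task

Empty all the bolts out of the blue lidded pot into the grey tray: tip the pot well past level over the tray so that its lid falls open. The lid hides what is left and parts hang up inside, so then hold the pot upright and still, clear of the bench, for a good second and judge by its weight whether anything remains; tip it out again until it is empty. Finally stand the pot upright with its lid shut back about where it stood, leaving the other things on the bench alone.

Things in the scene. Friction and masses are not known exactly. Their poses are not given: they have to be found in the camera images.
- can: blue painted steel pot, narrowing from 74 mm diameter at the foot to 62 mm at the mouth, 85 mm tall to the rim, 90 mm over its shut flap lid; walls 2 mm. Origin at the centre of its underside, z up through the mouth, D handle on +x. The lid is hinged on the handle side; its thumb tab on -x reaches 42 mm from the axis. Empty, pot with lid weighs 260 g (2.55 N)
- can_handle (a point): middle of the handle's upright bar, 64 mm from the pot's axis on its +x side and 48 mm above its underside; axes as can. Black rubber sleeve 12 mm (x) by 16 mm (y) by 38 mm high; steel arms 14 mm wide at 22 and 74 mm height join it to the pot. 24 mm of free space between sleeve and pot
- can_floor (a point): centre of the pot's inside floor, 4 mm above its underside. On it stands a handful of loose M12 bolts of two lengths, 55 mm (60 g) and 42 mm (50 g), heads 21 mm wide, 220 g in all. Where each of them is, is not reported. Painted steel (friction about 0.6): parts slide out only when the pot is tipped some 120 to 140 degrees from upright, or is jogged
- can_mouth (a point): centre of the pot's mouth, on its axis 85 mm above the underside; axes as can; 58 mm wide inside. The pot narrows towards it, so parts hang up inside; jogging the tipped pot 30 mm along its axis, or tipping 10 degrees steeper, frees them. Tipped over the side away from the handle, the lid hangs clear of the stream
- can_lid (a joint): opening of the pot's lid in rad: 0 shut, 1.5 fully open. No spring: 25 g of lid lie shut by their weight when the pot is upright and hang open when the mouth points below level
- can_hinge (a point): middle of the lid's steel hinge, 34.5 mm from the pot's axis on its +x side, 86.5 mm above the underside; the knuckle is 34 mm long, 6 mm thick
- tray: grey plastic sorting tray, fixed to the bench, 134 mm along its x and 176 mm along its y, rim 37 mm high, with an ear at each y end reaching 102 mm from the centre; walls 4 mm, floor 4 mm thick. Origin at the centre of its underside on the bench; empty at the start
- caliper_mid (a point): bystander: digital caliper, steel with a black head, 74 x 188 x 12 mm, lying flat; point at its centre, half-way up; leave it alone
- spring_clamp_mid (a point): bystander: orange and black plastic spring clamp, 32 x 100 x 16 mm, lying flat; point at its centre, half-way up; leave it alone
- pvc_tee_mid (a point): bystander: white plastic pipe tee, 58 x 77 x 35 mm; point at its centre, half-way up; leave it alone
- pvc_elbow_mid (a point): bystander: white plastic pipe elbow, 58 x 58 x 35 mm; point at its centre, half-way up; leave it alone

How it is judged:
By the outcome, as a careful person would: the job done as asked, in the order asked, and still so for the second after the job is handed in, with the robot touching nothing.
It also fails if it takes over 72 s, if anything falls off the work surface, if the arm or the gripper's body presses on something with over 40 N, if the wrist force passes 120 N, or if a joint passes its speed limit or range.

## Working session

There is one attempt and no reset: what is moved stays moved. The work goes in short steps, Python scripts to look and compute and a tool call to move; the robot and the scene stay as the last step left them, time stands still between calls to the robot, and variables do not carry over. Pictures are saved under pics/ and viewed, at most 10 in all, crops included, and the job is handed in when it is done.

Besides the shell and the picture viewer there is one more tool, called as a command line: name --argument value ..., lists and objects as JSON in quotes. drive_tool: Moves the arm, as the interface text tells. Its arguments: {"type":"object","properties":{"series":{"type":"array","items":{"type":"array","items":{"type":"array","items":{"type":"number"}}}},"jaw":{"type":"number"},"newtons":{"type":"number"}},"required":["series"]}

```bash
mkdir -p pics; cat > h.py <<'E'
import numpy as np, cv2
from station import env
def shot(n,f=None):
    s=env.state(); im,d=env.camera(n)
    if f: cv2.imwrite('pics/'+f,im[:,:,::-1])
    return s,im,d
def Tcam(n,s):
    p=env.camera_params(n)
    if n!='wrist': return p,np.array(p['T'])
    T=np.eye(4);T[:3,:3]=s['tool_rot'];T[:3,3]=s['tool_pos']
    return p,T@np.array(p['hand_eye'])
def cloud(n,s,d):
    p,T=Tcam(n,s); f=200/np.tan(np.radians(p['fovy']/2))
    v,u=np.mgrid[:400,:640]; x=(u-p['cx'])/f;y=(v-p['cy'])/f
    if n=='wrist':
        r=np.hypot(x,y)+1e-9;k=np.tan(np.minimum(r,1.5))/r;x=x*k;y=y*k
    P=np.stack([x*d,y*d,d],-1)
    return P@T[:3,:3].T+T[:3,3]
def ray(n,s,u,v):
    p,T=Tcam(n,s); f=200/np.tan(np.radians(p['fovy']/2))
    x=(u-p['cx'])/f;y=(v-p['cy'])/f
    if n=='wrist':
        r=np.hypot(x,y)+1e-9;k=np.tan(r)/r;x*=k;y*=k
    dd=T[:3,:3]@np.array([x,y,1.]);return T[:3,3],dd/np.linalg.norm(dd)
def plane(n,s,u,v,z):
    o,d=ray(n,s,u,v);return o+d*(z-o[2])/d[2]
E
python3 - <<'E'
from h import *
s,a,d=shot('top','top1.png'); s,b,d2=shot('scene','scene1.png')
cv2.imwrite('pics/both.png',cv2.resize(np.vstack([a,b]),(480,600))[:,:,::-1]) 
print(s['clock'],s['tool_rot'],s['ft_force'],s['opening'])
for n in('top','scene','wrist'):
    p=env.camera_params(n);print(n,p['fovy'],p['cx'],p['cy'],np.round(p.get('T',p.get('hand_eye')),3).tolist())
print(env.tcp_to_tips)
E
```

```text
0.05 [[ 9.62476496e-01  2.71364931e-01 -2.60952565e-04]
 [ 2.71364831e-01 -9.62474011e-01  2.21485506e-03]
 [ 3.49873928e-04 -2.20255928e-03 -9.99997513e-01]] [ 0.60342937 -0.6200889  -0.0015275 ] 1.0024176378704697
top 47.33412548072508 316.8497106281604 208.19012155040838 [[-0.004, -0.999, 0.054, 422.062], [-1.0, 0.003, -0.01, -151.464], [0.01, -0.054, -0.998, 1315.78], [0.0, 0.0, 0.0, 1.0]]
scene 43.04809220246149 319.4998487698768 191.79693732090684 [[0.823, -0.317, 0.472, -237.97], [-0.568, -0.441, 0.695, -1223.162], [-0.012, -0.84, -0.543, 906.971], [0.0, 0.0, 0.0, 1.0]]
wrist 65.70646984690485 324.3880998581174 204.55454486899364 [[0.0, -0.964, -0.265, 67.147], [1.0, 0.0, 0.0, 0.209], [-0.0, -0.265, 0.964, -129.769], [0.0, 0.0, 0.0, 1.0]]
14.0
```

View pics/top1.png

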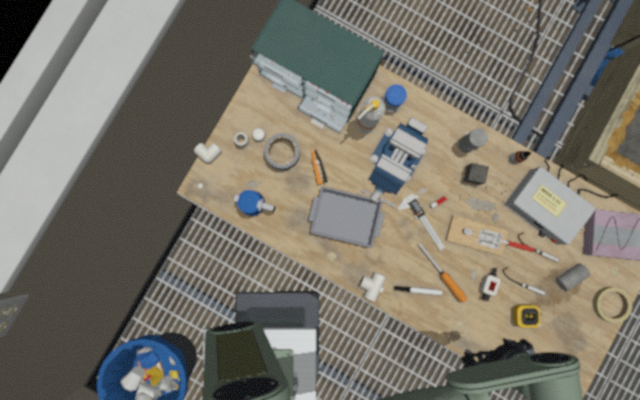

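View pics/scene1.png

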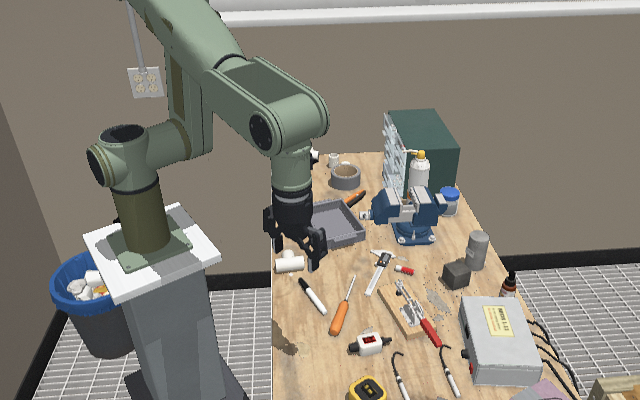

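The top view shows the blue pot at about (249,203) with its handle to the right, near (266,208). The tray is at (346,217), the tee at (373,287), the elbow at (207,152), the clamp at (319,167) and the caliper at (425,222). In the scene view the arm hides the pot. Next I measure the pot and tray from the top view and move the arm aside.

```bash
python3 - <<'E'
from h import *
s,a,d=shot('top'); C=cloud('top',s,d)
c=a[165:260,190:400]; cv2.imwrite('pics/crop1.png',cv2.resize(c,None,fx=3.8,fy=3.8,interpolation=cv2.INTER_CUBIC)[:,:,::-1])
hsv=cv2.cvtColor(a,cv2.COLOR_RGB2HSV)
m=cv2.inRange(hsv,(100,120,40),(125,255,255)); m[:,300:]=0; m[:170]=0; m[240:]=0
n,l,st,ce=cv2.connectedComponentsWithStats(m)
for i in range(1,n):
    if st[i,4]>40:
        q=C[l==i]; print(st[i],ce[i],np.median(q,0),np.percentile(q[:,2],[5,95]),plane('top',s,*ce[i],88))
Z=C[:,:,2]
# handle region
for v in range(192,218,2): print(v,[int(Z[v,u]) for u in range(234,280,2)])
# tray: pixels 300-390
m=((Z>25)&(Z<48)).astype(np.uint8); m[:, :300]=0;m[:,390:]=0;m[:180]=0;m[255:]=0
n,l,st,ce=cv2.connectedComponentsWithStats(m); i=1+np.argmax(st[1:,4]); q=C[l==i]; print('tray',st[i],cv2.minAreaRect(q[:,:2].astype(np.float32)),np.median(q[:,2]))
print('bench',np.median(Z[225:232,270:290]))
E
```

```text
[238 191  24  24 405] [248.75061728 201.99012346] [506.18993266  18.42955859  88.28909116] [55.70135185 93.08702732] [506.14651766  19.09391037  88.        ]
192 [2, 0, 1, -1, 88, 86, 88, 87, 87, 88, 86, 41, 1, -1, 3, 0, 1, -2, 3, 1, 3, -1, 0]
194 [-1, -3, 4, 90, 86, 84, 88, 87, 84, 87, 89, 84, 50, 21, -2, 1, -2, -2, -2, -1, -5, 3, -1]
196 [89, 92, 90, 91, 85, 86, 90, 87, 89, 86, 87, 86, 87, 46, 16, -3, 0, 0, 0, 3, 0, 0, -2]
198 [91, 85, 91, 91, 95, 88, 86, 86, 90, 87, 90, 90, 86, 67, 23, -2, 1315, 1, 0, -2, 3, -1, -3]
200 [93, 87, 91, 87, 90, 87, 88, 85, 86, 87, 91, 85, 87, 82, 85, 7, 0, -3, 2, 1, 3, 1, 0]
202 [0, 85, 85, 91, 85, 90, 86, 87, 86, 89, 94, 89, 85, 89, 85, 13, 3, -6, -1, 0, -2, 6, -1]
204 [2, 0, 89, 89, 87, 91, 86, 87, 84, 89, 87, 88, 90, 87, 80, 78, 76, 0, -4, -3, -2, 1, -2]
206 [-1, 0, 85, 92, 94, 86, 91, 91, 86, 87, 91, 91, 84, 88, 80, 76, 81, 75, 79, 76, -2, -2, 0]
208 [2, 6, 4, 90, 92, 87, 93, 84, 88, 90, 87, 87, 82, 90, 78, 79, 80, 78, 75, 75, 58, 0, -1]
210 [2, 4, -1, 89, 87, 92, 89, 85, 94, 88, 89, 78, 77, 29, 21, 1, 1, 25, 80, 75, 42, 1, 0]
212 [0, 0, -5, -2, 7, 87, 87, 84, 89, 82, 66, 55, 38, 20, -2, 2, 2, 3, 0, 0, 4, -3, 0]
214 [-3, -2, 0, -6, 0, 5, 31, 48, 48, 51, 41, 26, 11, 0, 1, 0, 0, 2, 0, 0, 1, -2, 0]
216 [-4, 2, -1, 0, -1, 4, 0, 0, 7, 5, 0, -4, 2, 0, -2, -1, 0, 0, 0, -2, 1, 1, 0]
tray [308 187  76  61 730] ((467.2975769042969, -246.27764892578125), (204.00274658203125, 138.1450653076172), 76.30457305908203) 36.45444559273142
bench 0.0419975822780998
```

View pics/crop1.png

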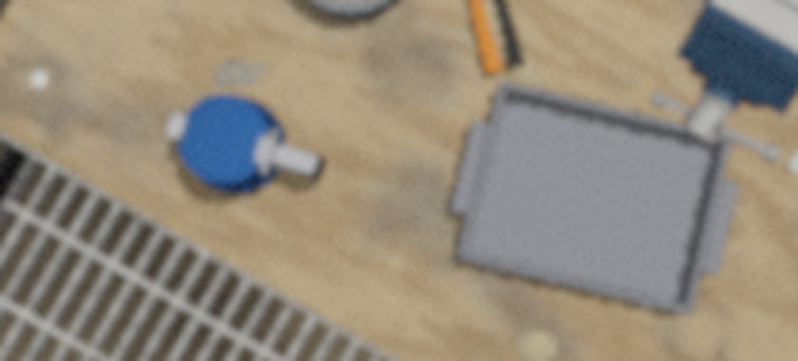

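drive_tool --series '[[[0, 3, 1, 0.1, 0, 0], [0, 4, 1, 0.1, 0, 0], [0, 4, 1, 0.1, 0, 0], [1, 4, 0, 0.1, 0, 0.1], [1, 4, 0, 0.1, 0, 0.1]]]'

```text
clock: 0.65
tool_pos: [175.8, -362.6, 275.9]
tool_rot: [[0.893, 0.444, -0.078], [0.425, -0.771, 0.474], [0.15, -0.456, -0.877]]
ft_force: [1.1, 0.5, -0.4]
opening: 0.998
gripper_force: 0.0
```

```bash
cat > log.py <<'E'
import json;from station import env
s=env.state()
with open('log.jsonl','a') as f:f.write(json.dumps([list(map(float,s['joints'])),list(map(float,s['tool_pos'])),[list(map(float,r)) for r in s['tool_rot']]])+'\n')
print([round(float(x),1) for x in s['joints']],float(s['clock']))
E
python3 log.py
```

```text
[-77.6, 8.4, 93.2, 1.5, 107.1, -15.1] 0.65
```

drive_tool --series '[[[3, 3, 0, 0.1, 0, 0], [3, 4, 0, 0.1, 0, 0], [3, 4, 0, 0.1, 0, 0], [2, 4, 0, 0.1, 0, 0]]]'

```text
clock: 1.05
tool_pos: [287.4, -212.1, 275.4]
tool_rot: [[0.893, 0.442, -0.077], [0.331, -0.533, 0.779], [0.303, -0.721, -0.623]]
ft_force: [0.6, -0.0, 0.8]
opening: 1.005
gripper_force: 0.0
```

```bash
python3 log.py
```

```text
[-64.3, 13.0, 97.4, 17.7, 118.1, -1.5] 1.05
```

drive_tool --series '[[[4, 3, 0, 0.05, 0, -0.1], [4, 3, 0, 0.05, 0, -0.1], [4, 0, 0, 0, 0, -0.1], [4, 0, 0, 0, 0, -0.1], [0, 0, 0, 0, 0, 0]]]'

```text
clock: 1.55
tool_pos: [447.6, -152.7, 275.1]
tool_rot: [[0.943, 0.221, 0.249], [-0.072, -0.594, 0.801], [0.325, -0.774, -0.544]]
ft_force: [0.6, -0.4, 0.6]
opening: 0.998
gripper_force: 0.0
```

```bash
python3 log.py; cat > kin.py <<'E'
import json,numpy as np
from scipy.optimize import least_squares
from scipy.spatial.transform import Rotation as R
D=[json.loads(l) for l in open('log.jsonl')]
D.append([[-82.878,11.837,88.321,0,79.842,-8.623],[156.016,-553.431,245.282],None])
def fk(q,p,s4=1,s6=1,o6=0):
    h,a1,L1,a2,L2,d,yo=p; q=np.radians(q)
    r=lambda ax,a:R.from_euler(ax,a)
    A=r('z',q[0]); x=np.array([0,0,h])+A.apply([a1,yo,0])
    A=A*r('y',q[1]); x=x+A.apply([0,0,L1]); A=A*r('y',q[2]); x=x+A.apply([a2,0,L2])
    A=A*r('z',s4*q[3])*r('y',q[4]); x=x+A.apply([0,0,d]); A=A*r('z',s6*q[5]+o6)
    return x,A.as_matrix()
E
python3 - <<'E'
from kin import *
p0=[300,0,400,0,400,200,0]
for s4 in(1,-1):
  for s6 in (1,-1):
    print(s4,s6,[np.round(fk(q,p0,s4,s6)[1].T@np.array(r),2).tolist() for q,x,r in D[:2]])
r=least_squares(lambda p:np.concatenate([fk(q,p)[0]-np.array(x) for q,x,_ in D]+[1e-3*(np.array(p)-p0)]),p0)
print(np.round(r.x,1),np.abs(r.fun).max())
E
```

```text
[-55.8, 14.5, 98.8, 42.9, 105.4, 25.4] 1.55
1 1 [[[0.0, -1.0, -0.0], [1.0, 0.0, 0.0], [-0.0, -0.0, 1.0]], [[0.0, -1.0, 0.0], [1.0, 0.0, 0.0], [-0.0, 0.0, 1.0]]]
1 -1 [[[0.5, -0.86, -0.0], [0.86, 0.5, 0.0], [-0.0, -0.0, 1.0]], [[0.05, -1.0, 0.0], [1.0, 0.05, 0.0], [-0.0, 0.0, 1.0]]]
-1 1 [[[0.02, -1.0, -0.01], [1.0, 0.02, 0.05], [-0.05, -0.01, 1.0]], [[0.28, -0.96, 0.06], [0.82, 0.27, 0.51], [-0.51, -0.09, 0.86]]]
-1 -1 [[[0.52, -0.86, 0.01], [0.86, 0.52, 0.05], [-0.05, -0.01, 1.0]], [[0.32, -0.94, 0.09], [0.8, 0.32, 0.51], [-0.51, -0.09, 0.86]]]
[282.7   0.  454.9  94.1 499.6 302.   86.2] 0.10200496262737517
```

```bash
cat >> kin.py <<'E'
P=least_squares(lambda p:np.concatenate([fk(q,p)[0]-np.array(x) for q,x,_ in D]+[1e-3*(np.array(p)-[300,0,400,0,400,200,0])]),[300,0,400,0,400,200,0]).x
LO=np.array([-156.59,-49.26,12.9,-63.56,4.71,-161.64])+3;HI=np.array([156.59,127.26,141.05,243.56,150.69,161.64])-3
def ik(x,Rm,q0):
    def f(q):
        X,A=fk(q,P,o6=np.pi/2); return np.concatenate([(X-x)/1000*3,R.from_matrix(A.T@Rm).as_rotvec()])
    r=least_squares(f,np.clip(q0,LO+.1,HI-.1),bounds=(LO,HI)); return r.x,np.abs(r.fun).max()
Y=lambda a:R.from_euler('y',a,degrees=True)
def grasp(c,yaw,tip,al,xup,z0=0,lift=48):
    """c: pot origin, yaw: handle direction deg, tip deg over -x; returns TCP, R"""
    pot=R.from_euler('z',yaw,degrees=True)*Y(-tip)
    a=np.radians(al); z=np.array([-np.cos(a),0,-np.sin(a)]); x=np.array([-np.sin(a),0,np.cos(a)])*(1 if xup else -1)
    T=np.column_stack([x,np.cross(z,x),z]); return np.array(c)+pot.apply(np.array([64,0,lift])+5*z),pot.as_matrix()@T,pot
E
python3 - <<'E'
from kin import *
q=D[2][0]
c0=np.array([506,19,0]); yaw0=-108.5
tray=np.array([467,-246,0])
for xup in(1,0):
 for al in(10,20,30,45):
  best=None
  for g in range(12):
   q0=np.array(q)+np.random.default_rng(g).normal(0,30,6)*(g>0)
   r=ik(*grasp(c0,yaw0,0,al,xup)[:2],q0)
   if best is None or r[1]<best[1]:best=r
  print('xup',xup,'al',al,'grasp',np.round(best[0]),round(best[1],3))
  if best[1]>.01: continue
  for yaw in (-108,-80,-130,-150,180):
   qq=best[0];out=[]
   # yaw interpolate then tip
   for k in range(1,9):
     y=(yaw+360 if False else yaw); yy=yaw0+((yaw-yaw0+180)%360-180)*k/8
     pw=R.from_euler('z',yy,degrees=True)
     cc=c0+(tray+[0,0,120]-c0)*k/8
     qq,e=ik(*grasp(cc,yy,0,al,xup)[:2],qq)
   out.append((0,round(e,3)))
   for tip in range(10,151,10):
     pot=grasp([0,0,0],yaw,tip,al,xup)[2]
     mouth=tray+[0,0,110+ (90 if tip<60 else 0)]-R.from_euler('z',yaw,degrees=True).apply([-25,0,0])
     c=mouth-pot.apply([0,0,85]); qq,e=ik(*grasp(c,yaw,tip,al,xup)[:2],qq)
     if tip%30==0: out.append((tip,round(e,3)))
   print('   yaw',yaw,out,np.round(qq))
E
```

```text
xup 1 al 10 grasp [-49.  49. 103.  59.  95. -65.] 0.0
   yaw -108 [(0, np.float64(0.0)), (30, np.float64(0.0)), (60, np.float64(0.0)), (90, np.float64(0.0)), (120, np.float64(0.0)), (150, np.float64(0.085))] [ -6.  30.  97. -61.  87.  38.]
   yaw -80 [(0, np.float64(0.0)), (30, np.float64(0.0)), (60, np.float64(0.0)), (90, np.float64(0.0)), (120, np.float64(0.0)), (150, np.float64(0.307))] [ -8.  11. 111. -61.  64.  18.]
   yaw -130 [(0, np.float64(0.0)), (30, np.float64(0.0)), (60, np.float64(0.0)), (90, np.float64(0.0)), (120, np.float64(0.0)), (150, np.float64(0.0))] [-10.  39.  85. -56. 102.  43.]
   yaw -150 [(0, np.float64(0.0)), (30, np.float64(0.0)), (60, np.float64(0.0)), (90, np.float64(0.0)), (120, np.float64(0.0)), (150, np.float64(0.0))] [-15.  46.  73. -47. 115.  47.]
   yaw 180 [(0, np.float64(0.002)), (30, np.float64(0.0)), (60, np.float64(0.0)), (90, np.float64(0.0)), (120, np.float64(0.0)), (150, np.float64(0.0))] [-24.  54.  59. -31. 131.  60.]
xup 1 al 20 grasp [-48.  42. 105.  55.  88. -62.] 0.0
   yaw -108 [(0, np.float64(0.0)), (30, np.float64(0.0)), (60, np.fl
[... 6164 characters left out ...]
at64(0.0)), (90, np.float64(0.134)), (120, np.float64(0.412)), (150, np.float64(0.693))] [-37. -32. 138. -61.  20. 159.]
   yaw -130 [(0, np.float64(0.0)), (30, np.float64(0.006)), (60, np.float64(0.206)), (90, np.float64(0.412)), (120, np.float64(0.768)), (150, np.float64(0.883))] [-11.  47.  62. -61. 117. 159.]
   yaw -150 [(0, np.float64(0.0)), (30, np.float64(0.124)), (60, np.float64(0.358)), (90, np.float64(0.57)), (120, np.float64(0.703)), (150, np.float64(0.93))] [-15.  61.  46. -61. 134. 159.]
   yaw 180 [(0, np.float64(0.047)), (30, np.float64(0.332)), (60, np.float64(0.616)), (90, np.float64(0.764)), (120, np.float64(0.827)), (150, np.float64(0.95))] [-22.  69.  39. -61. 148. 159.]
```

```bash
python3 - <<'E'
from h import *
s,a,d=shot('wrist'); C=cloud('wrist',s,d)
sc=shot('scene')[1]
cv2.imwrite('pics/w1.png',np.vstack([cv2.resize(a,(480,300)),cv2.resize(sc,(480,300))])[:,:,::-1]); np.savez('w1',a=a,C=C)
s2,t,d2=shot('top');Ct=cloud('top',s2,d2)
for nm,Cc,im in(('w',C,a),('t',Ct,t)):
    m=(np.hypot(Cc[...,0]-506,Cc[...,1]-19)<90)&(Cc[...,2]>10)&(Cc[...,2]<110)
    q=Cc[m]; col=im[m].astype(int)
    blue=(col[:,2]>col[:,0]+40)
    lid=q[blue&(q[:,2]>84)]; 
    # handle: above 40, farther than 46 from lid centre on -y side
    c=lid[:,:2].mean(0) if len(lid) else np.array([506,19])
    if len(lid)>5: print(nm,'lid minmax',np.percentile(lid,[2,50,98],0).round(1).tolist(),cv2.minEnclosingCircle(lid[:,:2].astype(np.float32)))
    r=np.hypot(*(q[:,:2]-c).T); hd=q[(r>44)&(r<80)&(q[:,2]>66)&(q[:,2]<82)&(q[:,1]<c[1]-20)]
    tb=q[(r>35)&(r<48)&(q[:,2]>80)&(q[:,1]>c[1]+15)]
    for k,w in(('handle',hd),('tab',tb)):
        if len(w):m0=np.median(w,0);v=m0[:2]-c;print(nm,k,len(w),m0.round(1),np.degrees(np.arctan2(v[1],v[0])).round(1),np.hypot(*v).round(1))
    sl=q[(r>52)&(r<78)&(q[:,2]>30)&(q[:,2]<68)&(q[:,1]<c[1]-30)]
    if len(sl):print(nm,'sleeve',len(sl),np.median(sl,0).round(1),np.percentile(sl,[5,95],0).round(1).tolist())
E
```

```text
w lid minmax [[480.8, -8.4, 86.5], [510.4, 16.9, 89.9], [537.2, 46.3, 91.5]] ((509.2030944824219, 17.033445358276367), 34.891883850097656)
w handle 262 [493.1 -39.3  78. ] -106.0 59.2
w tab 46 [518.8  54.7  89.9] 75.7 38.3
w sleeve 243 [491.8 -46.4  52.5] [[484.3, -48.2, 34.7], [499.4, -42.7, 67.3]]
t lid minmax [[479.2, -5.4, 84.6], [508.6, 21.0, 89.3], [535.7, 47.6, 94.4]] ((507.6613464355469, 20.27702522277832), 31.383642196655273)
t handle 47 [492.9 -34.3  77.4] -105.1 57.5
t tab 14 [518.4  56.6  88. ] 73.4 37.0
t sleeve 10 [488.  -44.2  59.6] [[482.9, -46.5, 35.0], [495.4, -40.9, 65.9]]
```

View pics/w1.png

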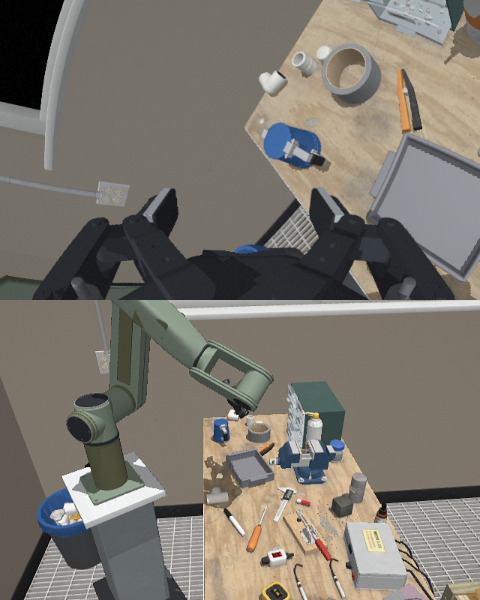

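The wrist view shows the pot at about (290,145), its handle at (310,155) and the tray at (430,205), with the approach path free. Top and wrist views agree: pot centre is about (509,19), the lid is at z≈89–90, handle yaw is about −105.5°.

```bash
cat > plan.py <<'E'
from kin import *
from station import env
def plan(wps,s=None,vmax=4.,wmax=.13):
    s=s or env.state(); x=np.array(s['tool_pos'],float);Rm=np.array(s['tool_rot'],float);q=np.array(s['joints'],float)
    for X,T in wps:
        d=(np.array(X)-x)/10; w=R.from_matrix(T@Rm.T).as_rotvec()
        n=int(np.ceil(max(np.linalg.norm(d)/vmax,np.linalg.norm(w)/wmax,1)))
        while 1:
            row=np.round(np.r_[d,w]/n,3); qs=[q];e=0;y=x.copy();S=Rm.copy()
            for k in range(n):
                y=y+row[:3]*10;S=R.from_rotvec(row[3:]).as_matrix()@S
                qq,ee=ik(y,S,qs[-1]);qs.append(qq);e=max(e,ee)
            v=np.abs(np.diff(qs,axis=0)).max()*10
            if v>95 and n<60 and e<.01: n+=max(1,n//5)
            else: break
        print('n',n,'row',row.tolist(),'vmax',round(v),'err',round(e,3),'q',np.round(qs[-1]).tolist(),'->',np.round(y).tolist())
        x,Rm,q=y,S,qs[-1]
E
python3 - <<'E'
from plan import *
c=[509,19,0]
X,T,_=grasp(c,-105.5,0,20,1)
plan([(X-T[:,2]*110,T),(X,T)])
E
```

```text
n 10 row [0.2, 0.155, -1.911, -0.01, -0.107, 0.055] vmax 87 err 0.0 q [-55.0, 42.0, 97.0, 47.0, 98.0, -59.0] -> [465.0, -138.0, 84.0]
n 3 row [0.922, 3.321, -1.253, -0.001, -0.0, -0.001] vmax 32 err 0.0 q [-46.0, 43.0, 103.0, 54.0, 89.0, -61.0] -> [493.0, -38.0, 46.0]
```

drive_tool --series '[[[0.2, 0.155, -1.9, -0.01, -0.107, 0.055], [0.2, 0.155, -1.9, -0.01, -0.107, 0.055], [0.2, 0.155, -1.9, -0.01, -0.107, 0.055], [0.2, 0.155, -1.9, -0.01, -0.107, 0.055], [0.2, 0.155, -1.9, -0.01, -0.107, 0.055], [0.2, 0.155, -1.9, -0.01, -0.107, 0.055], [0.2, 0.155, -1.9, -0.01, -0.107, 0.055], [0.2, 0.155, -1.9, -0.01, -0.107, 0.055], [0.2, 0.155, -1.9, -0.01, -0.107, 0.055], [0.2, 0.155, -1.9, -0.01, -0.107, 0.055], [0, 0, 0, 0, 0, 0], [0, 0, 0, 0, 0, 0]]]' --jaw 6.0

```text
clock: 2.9
tool_pos: [465.6, -138.1, 85.4]
tool_rot: [[0.093, 0.964, 0.25], [0.323, -0.267, 0.908], [0.942, -0.004, -0.336]]
ft_force: [0.1, -0.2, 0.2]
opening: 0.703
gripper_force: 0.0
```

```bash
python3 - <<'E'
from h import *
s,a,d=shot('wrist','w2.png'); C=cloud('wrist',s,d)
q=C[(np.hypot(C[...,0]-509,C[...,1]-19)<90)&(C[...,2]>10)&(C[...,2]<110)&(d>0)]
col=a[(np.hypot(C[...,0]-509,C[...,1]-19)<90)&(C[...,2]>10)&(C[...,2]<110)&(d>0)].astype(int)
blue=col[:,2]>col[:,0]+40; lid=q[blue&(q[:,2]>84)]
print(np.percentile(lid,[1,50,99],0).round(1).tolist(),cv2.minEnclosingCircle(lid[:,:2].astype(np.float32)))
c=np.array([509,19]);r=np.hypot(*(q[:,:2]-c).T)
for lo,hi,rl,rh in((66,82,50,75),(32,64,52,80),(80,95,35,48)):
    w=q[(q[:,2]>lo)&(q[:,2]<hi)&(r>rl)&(r<rh)&~blue]; w=w[(w[:,1]<0)|(lo==80)]; w=w[(w[:,1]>0)|(lo<80)]
    if len(w): 
        m=np.median(w,0);v=m[:2]-c;print(lo,len(w),m.round(1),np.degrees(np.arctan2(v[1],v[0])),np.hypot(*v),np.percentile(w,[5,95],0).round(1).tolist())
print(s['tool_pos'],s['tool_rot'])
E
```

```text
[[478.4, -10.6, 84.8], [508.4, 13.0, 90.0], [538.0, 44.8, 91.1]] ((509.80126953125, 16.40878677368164), 35.37751770019531)
66 507 [491.7 -43.3  75.9] -105.50049688911793 64.69492139823473 [[485.0, -46.4, 66.7], [498.3, -30.7, 79.0]]
32 632 [490.  -46.7  49.1] -106.08382220251491 68.40152914318251 [[483.8, -48.4, 34.2], [497.2, -43.8, 62.7]]
80 46 [518.6  54.3  90.3] 74.73716420324162 36.58983620929384 [[511.7, 51.5, 89.4], [525.0, 59.0, 90.8]]
[ 465.62647876 -138.14298228   85.42088153] [[ 0.09330355  0.9636929   0.25018082]
 [ 0.32264218 -0.26698301  0.90808705]
 [ 0.94191107 -0.00400886 -0.33583844]]
```

View pics/w2.png

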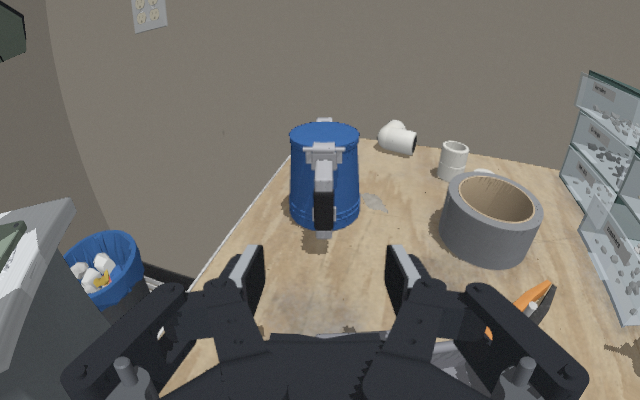

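The wrist view shows the pot at (325,175) with its handle at (323,195), centred between the fingers at (250,270) and (398,270). Now I go in and grip.

drive_tool --series '[[[0.69, 2.53, -0.98, 0, 0, 0], [0.69, 2.53, -0.98, 0, 0, 0], [0.69, 2.53, -0.98, 0, 0, 0], [0.69, 2.53, -0.98, 0, 0, 0], [0, 0, 0, 0, 0, 0], [0, 0, 0, 0, 0, 0]]]'

```text
clock: 3.55
tool_pos: [493.9, -37.0, 47.2]
tool_rot: [[0.09, 0.964, 0.25], [0.325, -0.265, 0.908], [0.941, -0.0, -0.338]]
ft_force: [0.7, -0.9, -0.3]
opening: 0.7
gripper_force: 0.0
```

drive_tool --series '[[[0, 0, 0, 0, 0, 0], [0, 0, 0, 0, 0, 0], [0, 0, 0, 0, 0, 0], [0, 0, 0, 0, 0, 0], [0, 0, 0, 0, 0, 0], [0, 0, 0, 0, 0, 0], [0, 0, 0, 0, 0, 0], [0, 0, 0, 0, 0, 0]]]' --jaw 0.8 --newtons 100

```text
clock: 4.35
tool_pos: [494.0, -37.8, 46.6]
tool_rot: [[0.09, 0.964, 0.251], [0.325, -0.267, 0.908], [0.942, 0.0, -0.337]]
ft_force: [-3.0, -3.8, 3.6]
opening: 0.167
gripper_force: 97.8
```

drive_tool --series '[[[0, 0, 1, 0, 0, 0], [0, 0, 2, 0, 0, 0], [0, 0, 3, 0, 0, 0], [0, 0, 3, 0, 0, 0], [0, 0, 3, 0, 0, 0], [0, 0, 2, 0, 0, 0], [0, 0, 0, 0, 0, 0], [0, 0, 0, 0, 0, 0], [0, 0, 0, 0, 0, 0], [0, 0, 0, 0, 0, 0], [0, 0, 0, 0, 0, 0]]]'

```text
clock: 5.45
tool_pos: [493.2, -36.4, 185.0]
tool_rot: [[0.092, 0.964, 0.249], [0.323, -0.266, 0.908], [0.942, -0.003, -0.336]]
ft_force: [-0.2, -0.7, -4.7]
opening: 0.168
gripper_force: 97.9
```

```bash
cat > weigh.py <<'E'
from h import *
F=[]
for i in range(8):
    im,d=env.camera('scene'); F.append(env.state()['ft_force'])
s=env.state(); print('F',np.mean(F,0).round(2),'std',np.std(F,0).round(2),'clock',s['clock'],'tq',np.round(s['torque'],2),np.round(s['joints'],1),np.abs(s['qvel']).max().round(2))
E
cat > ref.py <<'E'
E
python3 weigh.py; python3 - <<'E'
from plan import *
import pickle
s=env.state(); x=np.array(s['tool_pos']);Rt=np.array(s['tool_rot'])
# pot->tool relation assumed from grasp: pot at (509,20,120), yaw -105.5, plus z
pot0=R.from_euler('z',-105.5,degrees=True).as_matrix(); c0=np.array([x[0]+14.9,x[1]+57.2,120.])
rx=pot0.T@(x-c0); rR=pot0.T@Rt; print(rx.round(1)); pickle.dump((rx,rR),open('rel.pkl','wb'))
def tp(ref,yaw,tip,mode='c'):
    pot=(R.from_euler('z',yaw,degrees=True)*Y(-tip)).as_matrix(); c=np.array(ref,float)-(pot@[0,0,85] if mode=='m' else 0)
    return c+pot@rx,pot@rR
tray=np.array([467,-246,0]); yw=-140
p=np.array([np.cos(np.radians(yw+180)),np.sin(np.radians(yw+180)),0])
w=[tp([467,-230,180],yw,0)]
for t,z in((40,200),(90,150),(130,110),(145,108)): w.append(tp(tray-(25 if t>80 else 45)*p+[0,0,z],yw,t,'m'))
plan(w)
E
```

```text
F [ 0.3   0.05 -4.78] std [0.5  0.42 0.5 ] clock 5.85 tq [-1.37  0.4   0.02] [-46.2  26.5 105.1  54.8  97.8 -49.5] 1.02
[59.1  0.9 66.1]
n 7 row [-1.019, -3.313, 0.857, -0.0, 0.0, -0.086] vmax 47 err 0.0 q [-76.0, 18.0, 108.0, 59.0, 98.0, -42.0] -> [422.0, -269.0, 246.0]
n 6 row [-0.553, -0.731, -0.376, -0.075, 0.089, -0.0] vmax 56 err 0.0 q [-67.0, 5.0, 103.0, 29.0, 82.0, -24.0] -> [389.0, -313.0, 223.0]
n 7 row [0.64, 0.537, -0.205, -0.08, 0.096, -0.0] vmax 74 err 0.0 q [-31.0, 12.0, 95.0, -19.0, 81.0, 23.0] -> [434.0, -275.0, 209.0]
n 6 row [0.542, 0.455, -0.695, -0.075, 0.089, 0.0] vmax 55 err 0.0 q [-14.0, 37.0, 82.0, -46.0, 101.0, 44.0] -> [466.0, -248.0, 167.0]
n 2 row [0.538, 0.451, -0.501, -0.083, 0.099, 0.0] vmax 49 err 0.0 q [-11.0, 47.0, 76.0, -53.0, 111.0, 46.0] -> [477.0, -239.0, 157.0]
```

Full it reads 4.78 N, matching 2.55 + 2.16. I correct the pot's assumed height and plan again.

```bash
cat > pot.py <<'E'
from plan import *
import pickle,os
if not os.path.exists('rel2.pkl'):
    s=env.state(); x=np.array(s['tool_pos']);Rt=np.array(s['tool_rot'])
    pot0=R.from_euler('z',-105.5,degrees=True).as_matrix(); c0=np.array([x[0]+14.9,x[1]+57.2,x[2]-46.6])
    pickle.dump((pot0.T@(x-c0),pot0.T@Rt),open('rel2.pkl','wb'))
rx,rR=pickle.load(open('rel2.pkl','rb'))
def tp(ref,yaw,tip,mode='c'):
    pot=(R.from_euler('z',yaw,degrees=True)*Y(-tip)).as_matrix(); c=np.array(ref,float)-(pot@[0,0,85] if mode=='m' else 0)
    return c+pot@rx,pot@rR
tray=np.array([467,-246,0]); yw=-140
p=np.array([np.cos(np.radians(yw+180)),np.sin(np.radians(yw+180)),0])
def where():
    s=env.state();pot=np.array(s['tool_rot'])@rR.T;c=np.array(s['tool_pos'])-pot@rx
    print('pot',c.round(),'mouth',(c+pot@[0,0,85]).round(),'tip',np.degrees(np.arccos(pot[2,2])).round(1),'yaw',np.degrees(np.arctan2(-pot[0,1],pot[1,1])).round(1),'clk',s['clock'],'q',np.round(s['joints']))
E
python3 - <<'E'
from pot import *
where()
w=[tp([467,-230,150],yw,0)]
for t,z in((40,210),(90,150),(130,110),(145,108)): w.append(tp(tray-(25 if t>80 else 45)*p+[0,0,z],yw,t,'m'))
plan(w)
E
```

```text
pot [509.  20. 139.] mouth [509.  20. 224.] tip 0.0 yaw -105.5 clk 5.85 q [-46.  26. 105.  55.  98. -50.]
n 7 row [-1.019, -3.313, 0.151, -0.0, 0.0, -0.086] vmax 47 err 0.0 q [-76.0, 23.0, 109.0, 58.0, 95.0, -48.0] -> [422.0, -269.0, 197.0]
n 6 row [-0.713, -0.865, 0.366, -0.075, 0.089, -0.0] vmax 56 err 0.0 q [-68.0, 6.0, 104.0, 29.0, 82.0, -25.0] -> [380.0, -321.0, 219.0]
n 7 row [0.564, 0.473, -0.135, -0.08, 0.096, -0.0] vmax 74 err 0.0 q [-33.0, 11.0, 96.0, -19.0, 80.0, 21.0] -> [419.0, -287.0, 209.0]
n 6 row [0.6, 0.504, -0.486, -0.075, 0.089, 0.0] vmax 56 err 0.0 q [-15.0, 35.0, 83.0, -46.0, 101.0, 43.0] -> [455.0, -257.0, 180.0]
n 2 row [0.683, 0.571, -0.331, -0.083, 0.099, 0.0] vmax 49 err 0.0 q [-12.0, 45.0, 78.0, -54.0, 111.0, 45.0] -> [469.0, -246.0, 173.0]
```

drive_tool --series '[[[-1.02, -3.31, 0.15, 0, 0, -0.086], [-1.02, -3.31, 0.15, 0, 0, -0.086], [-1.02, -3.31, 0.15, 0, 0, -0.086], [-1.02, -3.31, 0.15, 0, 0, -0.086], [-1.02, -3.31, 0.15, 0, 0, -0.086], [-1.02, -3.31, 0.15, 0, 0, -0.086], [-1.02, -3.31, 0.15, 0, 0, -0.086], [0, 0, 0, 0, 0, 0], [0, 0, 0, 0, 0, 0]]]'

```text
clock: 6.75
tool_pos: [421.8, -269.1, 196.8]
tool_rot: [[0.258, 0.643, 0.721], [0.216, -0.766, 0.606], [0.942, -0.001, -0.337]]
ft_force: [0.0, 0.9, -4.9]
opening: 0.164
gripper_force: 98.8
```

drive_tool --series '[[[-0.71, -0.86, 0.37, -0.075, 0.089, 0], [-0.71, -0.86, 0.37, -0.075, 0.089, 0], [-0.71, -0.86, 0.37, -0.075, 0.089, 0], [-0.71, -0.86, 0.37, -0.075, 0.089, 0], [-0.71, -0.86, 0.37, -0.075, 0.089, 0], [-0.71, -0.86, 0.37, -0.075, 0.089, 0], [0, 0, 0, 0, 0, 0]]]'

```text
clock: 7.45
tool_pos: [381.4, -318.7, 221.2]
tool_rot: [[0.657, 0.648, 0.386], [0.56, -0.762, 0.325], [0.505, 0.003, -0.863]]
ft_force: [-0.3, -0.7, -3.9]
opening: 0.162
gripper_force: 98.6
```

```bash
python3 - <<'E'
from pot import *
where()
plan([tp(tray-25*p+[0,0,z],yw,t,'m') for t,z in((90,150),(130,110),(145,108))])
E
```

```text
pot [ 393. -308.  148.] mouth [ 434. -273.  213.] tip 40.0 yaw -139.7 clk 7.45 q [-68.   6. 104.  29.  82. -25.]
n 7 row [0.537, 0.446, -0.173, -0.08, 0.096, -0.001] vmax 74 err 0.0 q [-33.0, 11.0, 96.0, -19.0, 80.0, 21.0] -> [419.0, -287.0, 209.0]
n 6 row [0.6, 0.503, -0.485, -0.075, 0.089, 0.0] vmax 56 err 0.0 q [-15.0, 35.0, 83.0, -46.0, 101.0, 43.0] -> [455.0, -257.0, 180.0]
n 2 row [0.683, 0.572, -0.332, -0.083, 0.1, 0.0] vmax 49 err 0.0 q [-12.0, 45.0, 78.0, -54.0, 111.0, 45.0] -> [469.0, -246.0, 173.0]
```

drive_tool --series '[[[0.54, 0.45, -0.17, -0.08, 0.096, 0], [0.54, 0.45, -0.17, -0.08, 0.096, 0], [0.54, 0.45, -0.17, -0.08, 0.096, 0], [0.54, 0.45, -0.17, -0.08, 0.096, 0], [0.54, 0.45, -0.17, -0.08, 0.096, 0], [0.54, 0.45, -0.17, -0.08, 0.096, 0], [0.54, 0.45, -0.17, -0.08, 0.096, 0]]]'

```text
clock: 8.15
tool_pos: [416.6, -285.2, 204.9]
tool_rot: [[0.719, 0.642, -0.268], [0.606, -0.767, -0.21], [-0.34, -0.012, -0.94]]
ft_force: [-0.5, -0.7, -5.7]
opening: 0.164
gripper_force: 98.6
```

drive_tool --series '[[[0.6, 0.5, -0.48, -0.075, 0.089, 0], [0.6, 0.5, -0.48, -0.075, 0.089, 0], [0.6, 0.5, -0.48, -0.075, 0.089, 0], [0.6, 0.5, -0.48, -0.075, 0.089, 0], [0.6, 0.5, -0.48, -0.075, 0.089, 0], [0.6, 0.5, -0.48, -0.075, 0.089, 0], [0, 0, 0, 0, 0, 0], [0, 0, 0, 0, 0, 0], [0, 0, 0, 0, 0, 0], [0, 0, 0, 0, 0, 0], [0, 0, 0, 0, 0, 0], [0, 0, 0, 0, 0, 0]]]'

```text
clock: 9.35
tool_pos: [453.3, -259.0, 179.4]
tool_rot: [[0.388, 0.64, -0.663], [0.322, -0.769, -0.553], [-0.864, 0.001, -0.504]]
ft_force: [0.6, -0.2, -3.4]
opening: 0.17
gripper_force: 99.0
```

```bash
python3 - <<'E'
from pot import *
from h import shot
import cv2
where(); print(env.state()['ft_force'])
a=shot('scene')[1];b=shot('wrist')[1]
cv2.imwrite('pics/p1.png',np.vstack([cv2.resize(a[150:400,200:520],(640,500))[:300],cv2.resize(b,(640,400))[100:]])[:,:,::-1])
plan([tp(tray-25*p+[0,0,112],yw,145,'m')])
E
```

```text
pot [ 396. -306.  164.] mouth [ 446. -264.  109.] tip 130.0 yaw -140.1 clk 9.35 q [-16.  35.  84. -46. 101.  43.]
[ 0.59554411 -0.17778802 -3.37815422]
n 3 row [0.512, 0.433, -0.053, -0.056, 0.067, 0.001] vmax 34 err 0.0 q [-12.0, 45.0, 78.0, -54.0, 111.0, 45.0] -> [469.0, -246.0, 177.0]
```

View pics/p1.png

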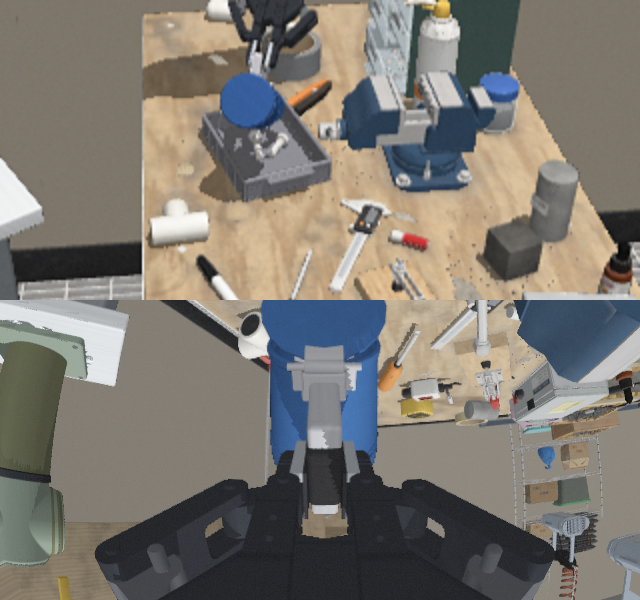

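The pot is tipped at 130° over the tray and its lid hangs open; bolts lie in the tray at about (268,140). The weight suggests 1–2 remain, so I tip to 145° and jog along the axis.

drive_tool --series '[[[0.51, 0.43, -0.05, -0.056, 0.067, 0], [0.51, 0.43, -0.05, -0.056, 0.067, 0], [0.51, 0.43, -0.05, -0.056, 0.067, 0], [-1.3, -1.1, 2.4, 0, 0, 0], [1.3, 1.1, -2.4, 0, 0, 0], [-1.3, -1.1, 2.4, 0, 0, 0], [1.3, 1.1, -2.4, 0, 0, 0], [0, 0, 0, 0, 0, 0], [0, 0, 0, 0, 0, 0], [0, 0, 0, 0, 0, 0], [0, 0, 0, 0, 0, 0], [0, 0, 0, 0, 0, 0]]]'

```text
clock: 10.65
tool_pos: [468.8, -245.8, 177.5]
tool_rot: [[0.202, 0.64, -0.741], [0.168, -0.768, -0.618], [-0.965, 0.001, -0.262]]
ft_force: [-0.0, -0.4, -3.1]
opening: 0.164
gripper_force: 99.1
```

```bash
python3 - <<'E'
from pot import *
where(); 
plan([tp(tray-25*p+[0,0,130],yw,120,'m'),tp(tray-40*p+[0,0,165],yw,85,'m'),tp(tray-45*p+[0,0,210],yw,40,'m'),tp([467,-230,150],yw,0)])
E
python3 weigh.py
```

```text
pot [ 411. -293.  182.] mouth [ 448. -262.  112.] tip 145.1 yaw -140.1 clk 10.65 q [-12.  45.  78. -54. 111.  45.]
n 4 row [-0.58, -0.483, 0.572, 0.07, -0.084, 0.0] vmax 43 err 0.0 q [-19.0, 28.0, 87.0, -41.0, 96.0, 39.0] -> [446.0, -265.0, 200.0]
n 5 row [-0.838, -0.703, 0.403, 0.079, -0.094, 0.0] vmax 64 err 0.0 q [-38.0, 8.0, 97.0, -14.0, 79.0, 15.0] -> [404.0, -300.0, 221.0]
n 7 row [-0.345, -0.29, -0.028, 0.072, -0.086, 0.0] vmax 66 err 0.0 q [-68.0, 6.0, 104.0, 29.0, 82.0, -25.0] -> [380.0, -321.0, 219.0]
n 6 row [0.713, 0.865, -0.366, 0.074, -0.089, 0.0] vmax 56 err 0.0 q [-76.0, 23.0, 109.0, 58.0, 95.0, -48.0] -> [422.0, -269.0, 197.0]
F [ 0.13  0.   -2.35] std [0.37 0.34 0.48] clock 11.05 tq [ 0.63 -0.75 -0.01] [-12.   44.8  78.  -54.4 111.1  44.9] 0.06
```

drive_tool --series '[[[-0.58, -0.48, 0.57, 0.07, -0.084, 0], [-0.58, -0.48, 0.57, 0.07, -0.084, 0], [-0.58, -0.48, 0.57, 0.07, -0.084, 0], [-0.58, -0.48, 0.57, 0.07, -0.084, 0], [-0.84, -0.7, 0.4, 0.079, -0.094, 0], [-0.84, -0.7, 0.4, 0.079, -0.094, 0], [-0.84, -0.7, 0.4, 0.079, -0.094, 0], [-0.84, -0.7, 0.4, 0.079, -0.094, 0], [-0.84, -0.7, 0.4, 0.079, -0.094, 0]]]'

```text
clock: 11.95
tool_pos: [402.7, -299.8, 220.3]
tool_rot: [[0.742, 0.642, -0.192], [0.622, -0.767, -0.158], [-0.249, -0.002, -0.969]]
ft_force: [-0.2, 0.1, -2.6]
opening: 0.165
gripper_force: 98.8
```

drive_tool --series '[[[-0.34, -0.29, -0.03, 0.072, -0.086, 0], [-0.34, -0.29, -0.03, 0.072, -0.086, 0], [-0.34, -0.29, -0.03, 0.072, -0.086, 0], [-0.34, -0.29, -0.03, 0.072, -0.086, 0], [-0.34, -0.29, -0.03, 0.072, -0.086, 0], [-0.34, -0.29, -0.03, 0.072, -0.086, 0], [-0.34, -0.29, -0.03, 0.072, -0.086, 0]]]'

```text
clock: 12.65
tool_pos: [378.5, -320.1, 217.6]
tool_rot: [[0.66, 0.644, 0.387], [0.554, -0.765, 0.328], [0.508, -0.002, -0.862]]
ft_force: [0.6, 0.3, -3.6]
opening: 0.166
gripper_force: 98.8
```

drive_tool --series '[[[0.71, 0.86, -0.37, 0.074, -0.089, 0], [0.71, 0.86, -0.37, 0.074, -0.089, 0], [0.71, 0.86, -0.37, 0.074, -0.089, 0], [0.71, 0.86, -0.37, 0.074, -0.089, 0], [0.71, 0.86, -0.37, 0.074, -0.089, 0], [0.71, 0.86, -0.37, 0.074, -0.089, 0], [0, 0, 0, 0, 0, 0], [0, 0, 0, 0, 0, 0], [0, 0, 0, 0, 0, 0]]]'

```text
clock: 13.55
tool_pos: [422.4, -269.3, 195.9]
tool_rot: [[0.259, 0.644, 0.72], [0.223, -0.765, 0.604], [0.94, 0.004, -0.342]]
ft_force: [0.9, 0.4, -2.4]
opening: 0.161
gripper_force: 99.1
```

```bash
python3 -c "from pot import *;where()"; for i in 1 2 3 4; do python3 weigh.py; done
```

```text
pot [ 467. -231.  149.] mouth [ 467. -230.  234.] tip 0.4 yaw -140.0 clk 13.55 q [-76.  23. 109.  58.  94. -48.]
F [ 0.27  0.13 -2.63] std [0.24 0.36 0.57] clock 13.95 tq [-0.6   0.75  0.04] [-75.6  23.1 108.8  58.3  94.4 -47.8] 0.48
F [-0.18 -0.04 -2.68] std [0.36 0.47 0.42] clock 14.35 tq [-0.65  0.75 -0.04] [-75.6  23.1 108.8  58.3  94.4 -47.8] 0.12
F [-0.05 -0.03 -2.34] std [0.28 0.39 0.72] clock 14.75 tq [-0.61  0.72  0.03] [-75.6  23.1 108.8  58.3  94.4 -47.8] 0.22
F [-0.11 -0.01 -2.69] std [0.73 0.66 0.39] clock 15.15 tq [-0.6   0.72  0.06] [-75.6  23.1 108.8  58.3  94.4 -47.8] 0.1
```

The mean over 1.6 s is 2.59 N against 2.55 N empty (one bolt would add at least 0.49 N), so the pot is empty. I check the tray count and lid while planning the return.

```bash
python3 - <<'E'
from pot import *
plan([tp([509,20,150],-105.5,0),tp([509,20,20],-105.5,0),tp([509,20,0.5],-105.5,0)],vmax=3.5)
E
```

```text
n 7 row [1.026, 3.305, 0.022, 0.0, 0.0, 0.086] vmax 47 err 0.0 q [-46.0, 25.0, 105.0, 55.0, 98.0, -49.0] -> [494.0, -37.0, 197.0]
n 4 row [-0.001, -0.0, -3.251, 0.001, 0.0, 0.0] vmax 40 err 0.0 q [-46.0, 41.0, 103.0, 54.0, 91.0, -60.0] -> [494.0, -37.0, 67.0]
n 1 row [0.001, -0.001, -1.949, -0.001, 0.002, 0.001] vmax 24 err 0.0 q [-46.0, 43.0, 103.0, 54.0, 90.0, -61.0] -> [494.0, -37.0, 47.0]
```

drive_tool --series '[[[1.03, 3.3, 0.02, 0, 0, 0.086], [1.03, 3.3, 0.02, 0, 0, 0.086], [1.03, 3.3, 0.02, 0, 0, 0.086], [1.03, 3.3, 0.02, 0, 0, 0.086], [1.03, 3.3, 0.02, 0, 0, 0.086], [1.03, 3.3, 0.02, 0, 0, 0.086], [1.03, 3.3, 0.02, 0, 0, 0.086], [0, 0, 0, 0, 0, 0], [0, 0, 0, 0, 0, 0]]]'

```text
clock: 16.05
tool_pos: [494.5, -36.7, 196.3]
tool_rot: [[0.089, 0.964, 0.25], [0.327, -0.265, 0.907], [0.941, 0.001, -0.339]]
ft_force: [-0.4, 0.2, -2.1]
opening: 0.168
gripper_force: 99.0
```

```bash
python3 weigh.py; python3 - <<'E'
from pot import *
from h import shot,cloud
import cv2
where()
s,a,d=shot('top');b=shot('wrist')[1]
cv2.imwrite('pics/p2.png',np.vstack([cv2.resize(a[175:255,240:400],(600,300),interpolation=cv2.INTER_CUBIC),cv2.resize(b[60:360,80:560],(600,300))])[:,:,::-1])
E
```

```text
F [-0.02 -0.12 -2.75] std [0.42 0.58 0.54] clock 16.45 tq [-0.87  0.3  -0.  ] [-46.3  25.3 105.1  54.9  98.4 -48.6] 0.41
pot [509.  19. 150.] mouth [509.  19. 235.] tip 0.2 yaw -105.7 clk 16.45 q [-46.  25. 105.  55.  98. -49.]
```

View pics/p2.png

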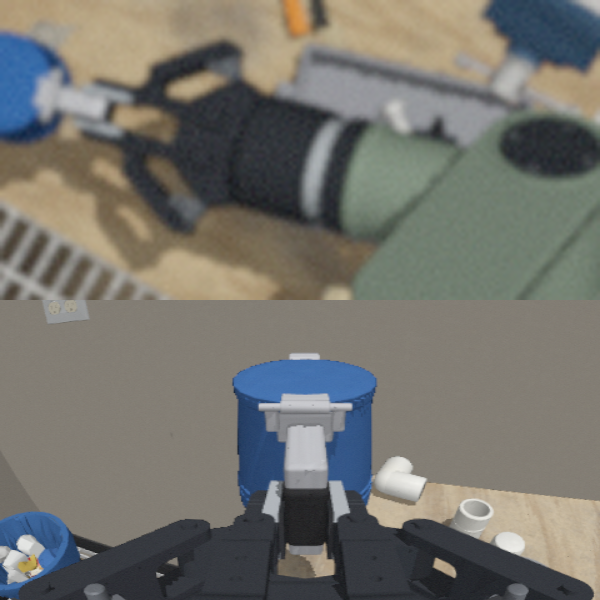

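The lid is shut (pot at (305,430) in the wrist half) and the pot hangs upright. The arm hides most of the tray from the top. Now I lower it.

drive_tool --series '[[[0, 0, -2, 0, 0, 0], [0, 0, -3.5, 0, 0, 0], [0, 0, -3.5, 0, 0, 0], [0, 0, -2.5, 0, 0, 0], [0, 0, -1.5, 0, 0, 0], [0, 0, 0, 0, 0, 0], [0, 0, 0, 0, 0, 0]]]'

```text
clock: 17.25
tool_pos: [494.6, -37.7, 66.8]
tool_rot: [[0.089, 0.964, 0.252], [0.326, -0.268, 0.907], [0.941, 0.001, -0.338]]
ft_force: [-0.2, 0.0, -2.7]
opening: 0.16
gripper_force: 99.1
```

```bash
python3 - <<'E'
from pot import *
from h import shot,cloud
where()
s,a,d=shot('wrist');C=cloud('wrist',s,d);k=a.astype(int)
m=(k[...,2]>k[...,0]+40)&(np.hypot(C[...,0]-509,C[...,1]-19)<30)&(C[...,2]>85)&(C[...,2]<140)
q=C[m];A=np.c_[q[:,:2]-[509,19],np.ones(len(q))];print(len(q),np.linalg.lstsq(A,q[:,2],rcond=None)[0].round(3))
E
```

```text
pot [510.  19.  20.] mouth [510.  20. 105.] tip 0.2 yaw -105.6 clk 17.25 q [-46.  41. 103.  54.  91. -60.]
4707 [  0.116   0.231 108.101]
```

```bash
python3 - <<'E'
from pot import *
from h import shot,cloud
s,a,d=shot('wrist');C=cloud('wrist',s,d);k=a.astype(int)
u=np.array([np.cos(np.radians(-105.5)),np.sin(np.radians(-105.5))])
rel=C[...,:2]-[509,19]; m0=(k[...,2]>k[...,0]+40)&(C[...,2]>60)&(C[...,2]<150)&(np.hypot(*np.moveaxis(rel,-1,0))<34)
t=rel@u
for lo in range(-36,36,6):
    m=m0&(t>=lo)&(t<lo+6)&(abs(rel@[-u[1],u[0]])<20)
    if m.sum()>3: print(lo,m.sum(),np.percentile(C[m][:,2],[5,50,95]).round(1))
E
```

```text
-36 7 [108.3 108.6 108.8]
-30 79 [108.6 109.9 110.4]
-24 163 [109.9 110.4 110.7]
-18 258 [109.8 110.3 110.8]
-12 244 [110.  110.4 110.8]
-6 297 [109.9 110.4 110.9]
0 324 [110.  110.5 110.9]
6 320 [110.1 110.5 111. ]
12 423 [109.7 110.5 111. ]
18 1035 [ 76.1 107.  110.8]
24 1735 [ 62.1  77.2 108.7]
30 22 [62.4 65.4 89.7]
```

The lid is level at z≈110.4, so the foot is at about 20 mm. I lower the last part gently.

drive_tool --series '[[[0, 0, -0.8, 0, 0, 0], [0, 0, -0.6, 0, 0, 0], [0, 0, -0.4, 0, 0, 0], [0, 0, -0.15, 0, 0, 0], [0, 0, -0.05, 0, 0, 0], [0, 0, 0, 0, 0, 0], [0, 0, 0, 0, 0, 0]]]'

```text
clock: 18.05
tool_pos: [494.3, -37.4, 46.7]
tool_rot: [[0.089, 0.964, 0.252], [0.327, -0.267, 0.907], [0.941, 0.001, -0.338]]
ft_force: [0.5, 0.7, -0.9]
opening: 0.163
gripper_force: 99.3
```

drive_tool --series '[[[0, 0, -0.03, 0, 0, 0], [0, 0, 0, 0, 0, 0], [0, 0, 0, 0, 0, 0]]]'

```text
clock: 18.35
tool_pos: [494.4, -37.4, 46.6]
tool_rot: [[0.089, 0.964, 0.252], [0.326, -0.267, 0.907], [0.941, 0.001, -0.338]]
ft_force: [-0.5, -0.8, 0.8]
opening: 0.163
gripper_force: 99.4
```

drive_tool --series '[[[0, 0, 0, 0, 0, 0], [0, 0, 0, 0, 0, 0], [0, 0, 0, 0, 0, 0], [0, 0, 0, 0, 0, 0], [0, 0, 0, 0, 0, 0], [0, 0, 0, 0, 0, 0], [0, 0, 0, 0, 0, 0]]]' --jaw 6

```text
clock: 19.05
tool_pos: [494.4, -37.5, 46.2]
tool_rot: [[0.089, 0.964, 0.252], [0.327, -0.267, 0.906], [0.941, 0.001, -0.339]]
ft_force: [-0.1, -0.4, 0.4]
opening: 0.704
gripper_force: 0.0
```

drive_tool --series '[[[-0.25, -0.91, 0.34, 0, 0, 0], [-0.5, -1.82, 0.68, 0, 0, 0], [-0.75, -2.73, 1.02, 0, 0, 0], [-0.75, -2.73, 1.02, 0, 0, 0], [-0.75, -2.73, 1.02, 0, 0, 0], [-1, 0, 3, 0, 0, 0], [-2, 0, 4, 0, 0, 0], [-3, 0, 4, 0, 0, 0], [-3, 0, 4, 0, 0, 0], [-3, 0, 3, 0, 0, 0], [0, 0, 0, 0, 0, 0]]]'

```text
clock: 20.15
tool_pos: [343.1, -148.4, 270.0]
tool_rot: [[0.088, 0.963, 0.255], [0.333, -0.269, 0.904], [0.939, 0.006, -0.344]]
ft_force: [0.4, -0.7, -0.9]
opening: 0.707
gripper_force: 0.0
```

```bash
python3 - <<'E'
from h import *
s,a,d=shot('top');b=shot('wrist')[1];c=shot('scene')[1]
cv2.imwrite('pics/p3.png',np.vstack([cv2.resize(a[165:265,230:390],(480,300),interpolation=cv2.INTER_CUBIC),cv2.resize(c[80:230,240:480],(480,300),interpolation=cv2.INTER_CUBIC)])[:,:,::-1])
cv2.imwrite('pics/w3.png',b[:,:,::-1])
C=cloud('top',s,d);k=a.astype(int);m=(k[...,2]>k[...,0]+40)&(np.hypot(C[...,0]-509,C[...,1]-19)<60)&(C[...,2]>80)&(C[...,2]<110)
print(np.percentile(C[m],[2,50,98],0).round(1).tolist(),s['clock'])
E
```

```text
[[481.7, -3.4, 83.9], [508.7, 21.1, 88.8], [536.0, 48.0, 93.8]] 20.15
```

View pics/p3.png

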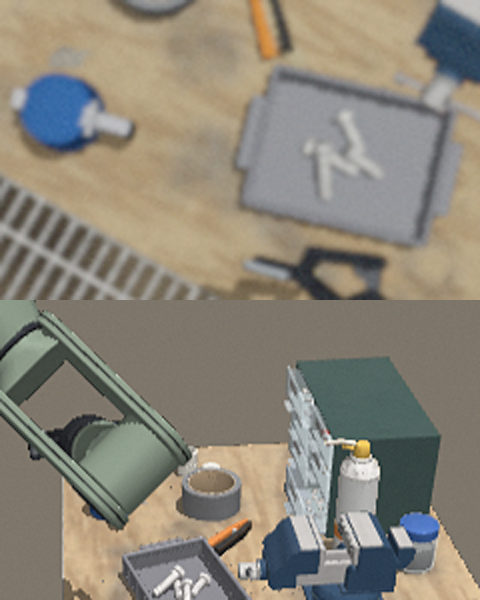

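The pot stands upright and shut at its old place (55,110), with lid centre (509,21) against (509,20) at the start. About four bolts lie in the tray at (340,160), which fits 220 g. The arm touches nothing.

```bash
python3 -c "
from station import env; print(env.hand_in())"
```

```text
the job is handed in; nothing more can be done
None
```

The bolts are all in the tray: the pot weighed about 2.6 N upright and still (2.55 N empty), it is back at its starting place with the lid shut, nothing else was moved as far as I saw, and the job was handed in after about 20 s.

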